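# Snap the vent cap onto the lunch tin and keep it pressed

### The arm

A 7-joint arm with a two-finger parallel gripper is mounted at the origin on the work surface. World frame = base frame: x ahead of the robot, y to its left, z up, the work surface at z = 0. Lengths are in m, angles in degrees, forces in N, time in s.
With the tool pointing down it reaches from about 0.35 to 0.775 m from the base axis. Payload 3.1 kg.
Tool frame: the origin (TCP) lies on the centre line of the jaws, within the pads' length; the fingertips stand 17 mm ahead of it and the grasp point (between the pads) lies 2 mm behind it (robot.tip_reach is the distance from the TCP to the fingertips, in m); z points along the fingers, y is the direction in which the jaws open and shut (so a half turn about z gives the same grasp; the last joint's range is limited). The gripper opens to 85 mm and grips with 20 to 120 N. Pads are 22 mm wide; open, the fingers measure 114 mm over their backs; the gripper's body (76 mm by 85 mm) begins 54 mm behind the grasp point. The pads swing forward as they close: fully open they stand 13 mm farther back than shut.
Start: joints at [-2.389, 17.813, 0.802, 86.603, -0.252, 75.585, -1.558], TCP at [0.55, 0, 0.248] pointing down, gripper open.
Joint ranges: [-154.91, 154.91], [-16.99, 109.72], [-72.82, 74.43], [7.12, 147.25], [-82.49, 262.49], [11.32, 116.49], [-174.64, 174.64]. Speed limits (degrees/s): [159.86, 159.86, 180, 180, 180, 180, 180].

### API

Orientations are given as [roll, pitch, yaw] about the fixed x, y, z axes, in that order (R = Rz(yaw) Ry(pitch) Rx(roll)).
In Python, from station import robot, fingers, vision, workorder, recognise gives the robot as it stands. Calls block until the motion is done:
- robot.move_to(position, orientation): joint-space move of the TCP to a pose.
- robot.line_to(position, orientation=None, velocity=0.15, f_stop=None): straight line of the TCP; orientation=None keeps the orientation; velocity is the mean speed in m/s. With f_stop (N) it stops when the force on the tool has changed by that much, and returns True; else False.
- robot.move_j(angles): joint-space move.
- fingers.gripper_to(opening, force=None): opening from 0.0 (shut) to 1.0 (fully open); force is the grip in N (None keeps the last); returns when the fingers have stopped.
- robot.pause(seconds).
- robot.inverse_kinematics(position, orientation): joint angles nearest the present ones, or None.
- vision.grab_frame(name): name is "scene" or "side" or "wrist"; returns the picture (384x512x3 uint8, red, green, blue); there is no depth.
- vision.calibration(name): a dict with "mtx" (3x3 intrinsics, pixels), "k1" (the pictures are not rectified: a ray, as slopes to the right and down, at radius r is drawn at 1 + k1 r^2 times it, then the intrinsics apply), "extrinsics" (4x4, takes a point from world to camera coordinates); the wrist camera has in their place "T_tool_cam" (4x4, takes a point from camera to tool coordinates, whose origin is the TCP and whose axes are the flange's). Camera axes: x right, y up, looking along -z (the intrinsics and any distortion apply to the point x, -y, -z); pixel columns grow to the right and rows downward; lengths in m; the calibration is good to about 2 mm. A picture is of the moment at which its call begins: read the wrist's pose just before it. calibration takes no time and is no camera call.
A pose or a line that the arm cannot do raises robot.PlanningError and nothing moves.
- workorder.close_job(): hands the job in, once; it reports no verdict.
Trained networks look in the newest picture that a camera, given by its name, has taken for a name from the list of things; names that differ only in an ending like _2 or _b are one class to them, and where a whole thing is asked for, a point or a joint stands for the part that bears it (a point fixed in the world has none). Each returns a list of dicts, best first, with "p" (0 to 1); they miss things now and then, are a little off and sometimes report something else, mostly with a low value. They report only what shows in the picture. A call takes as long as a camera call. They do not tell look-alikes from the thing itself.
- recognise(label, camera): "rect" ([centre column, centre row, width, height] in pixels, round what is visible of it).
Readings, each from a call of its own:
- robot.current_time_s(): time.
- robot.current_joint_positions(): joint angles.
- robot.current_dq(): joint speeds.
- robot.current_joint_torque(): joint torques, N m.
- robot.current_tool_pos(): TCP position.
- robot.current_eef_rot(): TCP orientation.
- robot.current_contact_force(): force on the tool from outside, world axes, zero at the start.
- robot.current_torque(): the same for the moment, N m.
- robot.current_finger_gap(): opening from 0.0 (shut) to 1.0 (fully open).
Only numpy, scipy, OpenCV 4.12 (cv2) and the standard library are available. Lean on these libraries where they do the work, as an engineer would, in place of code of your own. Each camera call takes 0.05 s, during which the arm holds its last target.

### The job

Pick up the round pink vent cap from the worktop and press it, open end down, onto the white stud on the steel lunch tin's lid until it clicks; keep pressing after the click so that the black seal under it stays squashed at least halfway down. Finish like that, with the fingers still on the cap and pushing it down, and leave the other things on the worktop where they are.

Things in the scene. Friction and masses are not known exactly. Their poses are not given: they have to be found in the camera images.
- cap: Loose pink plastic vent cap: a plain upright cylinder, 34 mm in diameter and 42 mm tall, 40 g, standing on the worktop with its open end down. Origin at the centre of its underside (the open end), z up. The hole in its underside has an 18 mm wide lip, 3 mm thick, opening into a 23 mm wide hollow; the hollow is 20 mm deep in all. Grip it by its sides, well above the bottom.
- tin: Steel lunch tin, closed, 164 x 114 mm in x and y and 50 mm high, stuck fast to the worktop on a rubber mat. Origin at the centre of its underside, z up, x along its long side. The stud stands on the lid, 35 mm from the centre towards the tin's -x end, so it is not in the middle.
- seat (a point): Point on the stud's axis at the height of the top face of the black seal when nothing presses on it, 68 mm above the worktop. Fixed to the tin; it does not go down with the seal. z up.
- stud_top (a point): Top of the white stud, on its axis, 81 mm above the worktop. The stud is 15 mm thick with a tip that narrows to 7 mm over its top 5 mm. Four sprung white nubs (20 to 21 mm across from one to the opposite one when out) stand out of it 8.5 mm below its top. They resist the cap's lip with a rising force of roughly 8 N in all and snap out over the lip when the cap's underside is about 1.5 mm above seat; that is the click, and the resistance drops.
- seal (a joint): How far the black rubber seal ring round the foot of the stud (32 mm wide, below the nubs) is pressed down, in m: 0 free, 0.006 at its stop. It is a spring: about 3 N to start moving, 7.5 N at 0.003, 12 N at 0.006. With the cap clicked on and let go it comes back to under about 0.002. When it is pushed down the cap's underside is that far below seat. A steel collar 38 mm wide surrounds it, its top 8 mm below seat.
- ramekin: Bystander: clear glass ramekin, 72 mm wide, 42 mm high, origin at the centre of its underside.
- case: Bystander: pink chopstick case lying flat, 24 x 215 x 18 mm, long along its y, origin at the centre of its underside.
- spatula: Bystander: spatula with wooden handle and blue-green silicone blade, about 250 mm long along its x, lying flat.
- steamer: Bystander: small round bamboo steamer basket with closed lid, 138 mm wide, 76 mm high, origin at the centre of its underside.
Things that resemble listed ones, but are neither listed nor needed, are in the scene too. What is meant by the cap is not turquoise, and is the smaller of those in its own colour.

How it is judged (in metres and radians):
On the way, in this order (a step that is already met when the one before it is completed fails the run):
1. the cap is lifted clear of the worktop in the fingers (height (world z) of cap above 0.03 m and contact force between the fingers and cap above 1 N and contact force between cap and tin below 0.1 N), for 0.1 s.
2. the cap is clicked onto the stud, upright, and kept pressed with the seal at least 3 mm down for a second (z of cap in the frame of seat below -0.0015 m and horizontal distance between cap and seat below 0.005 m and angle between cap's own z axis and vertical below 0.15 rad and value of joint seal above 0.003 m and contact force between the fingers and cap above 1 N), for 1 s.
At the end, for the whole second after the job is handed in: The cap sits clicked on the stud, within 5 mm of its axis and 0.15 rad of upright, and is still: the fingers touch it and push it down so that the seal stays at least 3 mm (half its 6 mm travel) down. The ramekin, chopstick case, spatula and steamer are within 30 mm of where they began (all of step 2 and linear speed of cap below 0.02 m/s and distance of each of ramekin, case, spatula, steamer from where it was at the start of the episode below 0.03 m); the arm keeps its last pose, push and grip.
It fails at once if another thing on the worktop is pushed away by more than 30 mm (distance of any of ramekin, case, spatula, steamer from where it was at the start of the episode above 0.03 m).
It also fails if it takes over 43 s, if anything falls off the work surface, if the arm or the gripper's body presses on something with over 40 N, if the wrist force passes 120 N, or if a joint passes its speed limit or range.

## Working session

There is one attempt and no reset: what is moved stays moved. The work goes in short steps, each a Python script; the robot and the scene stay as the last script left them, time stands still between calls to the robot, and variables do not carry over. Pictures are saved under pics/ and viewed, and the job is handed in when it is done.

```bash
mkdir -p pics; ls; python3 - <<'E'
from station import robot, fingers, vision, workorder, recognise
import cv2
for n in ("scene","side","wrist"):
    im=vision.grab_frame(n); cv2.imwrite(f"pics/{n}0.png",im[:,:,::-1])
    for l in (["cap","tin","stud_top"]):
        print(n,l,[(round(d['p'],2),[round(x) for x in d['rect']]) for d in recognise(l,n)])
    print({k:v for k,v in vision.calibration(n).items()})
print(robot.current_time_s(),robot.current_tool_pos(),robot.current_eef_rot())
E
```

```text
pics
scene cap [(0.62, [299, 189, 13, 18]), (0.51, [287, 204, 15, 17])]
scene tin [(0.8, [207, 229, 62, 55]), (0.68, [270, 265, 37, 57])]
scene stud_top [(0.73, [207, 226, 61, 58])]
{'mtx': array([[469.67232858,   0.        , 265.97856286],
       [  0.        , 469.67232858, 191.62310891],
       [  0.        ,   0.        ,   1.        ]]), 'k1': -0.1196144393358381, 'extrinsics': array([[ 0.77309845,  0.63419221,  0.01091051, -0.45557479],
       [-0.52932593,  0.6355951 ,  0.56199015,  0.28034506],
       [ 0.34947511, -0.44024893,  0.82707196, -1.77650491],
       [ 0.        ,  0.        ,  0.        ,  1.        ]])}
side cap [(0.88, [226, 218, 20, 25]), (0.76, [214, 237, 10, 20]), (0.52, [247, 241, 12, 22])]
side tin [(0.65, [315, 203, 69, 41])]
side stud_top [(0.72, [316, 200, 68, 50])]
{'mtx': array([[363.73161106,   0.        , 254.20998681],
       [  0.        , 363.73161106, 190.06977284],
       [  0.        ,   0.        ,   1.        ]]), 'k1': -0.06432629558966475, 'extrinsics': array([[-0.82387317, -0.5664468 ,  0.01926206,  0.48524738],
       [ 0.3006187 , -0.407
[... 285 characters left out ...]
 102])]
wrist stud_top [(0.95, [227, 316, 133, 97])]
{'mtx': array([[313.93845043,   0.        , 256.65239175],
       [  0.        , 313.93845043, 196.19940323],
       [  0.        ,   0.        ,   1.        ]]), 'k1': -0.02074037167263281, 'T_tool_cam': array([[ 4.40405258e-05,  9.48941860e-01,  3.15451018e-01,
         8.01009517e-02],
       [ 9.99999606e-01,  2.37991262e-04, -8.55538147e-04,
         3.61214632e-04],
       [-8.86930546e-04,  3.15450931e-01, -9.48941475e-01,
        -1.26511979e-01],
       [ 0.00000000e+00,  0.00000000e+00,  0.00000000e+00,
         1.00000000e+00]])}
0.6 [5.50020612e-01 5.71940687e-05 2.48322258e-01] [ 1.79996357e+02 -5.38158327e-04  9.00051703e+01]
```

View pics/scene0.png

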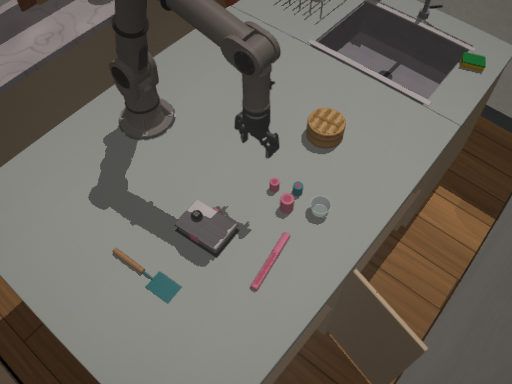

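View pics/side0.png

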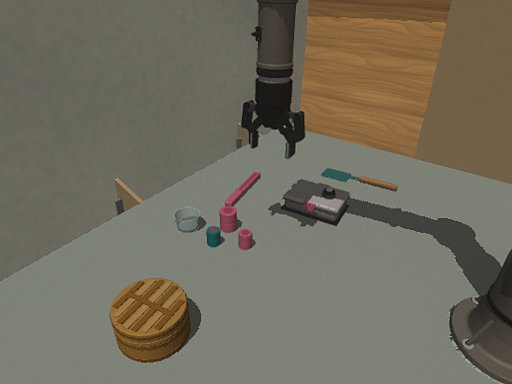

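View pics/wrist0.png

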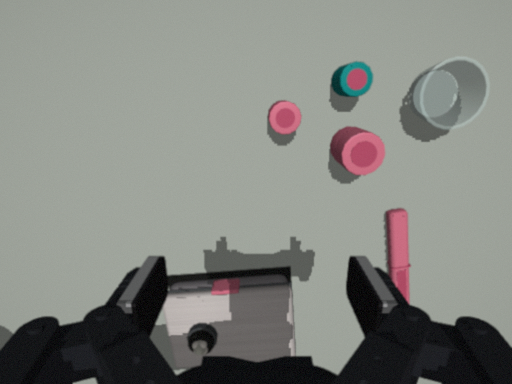

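The scene wrist picture shows three candidate caps: turquoise (352,79), a large pink one (358,150) and a small pink one (285,117). The description picks the small pink one. The tin is at lower left, with the stud at about (202,340).

```bash
cat > h.py <<'E'
from station import robot, fingers, vision, workorder, recognise
import cv2, numpy as np
from scipy.spatial.transform import Rotation as Rn
def cam(name):
    c=vision.calibration(name)
    if name=="wrist":
        T=np.eye(4);T[:3,:3]=Rn.from_euler('xyz',robot.current_eef_rot(),degrees=True).as_matrix();T[:3,3]=robot.current_tool_pos()
        M=T@c["T_tool_cam"]
    else: M=np.linalg.inv(c["extrinsics"])
    return c["mtx"],c["k1"],M
def ray(cm,uv):
    K,k1,M=cm
    p=cv2.undistortPoints(np.array([[uv]],float),K,np.array([k1,0,0,0,0.]))[0,0]
    d=M[:3,:3]@np.array([p[0],-p[1],-1]); return M[:3,3],d
def atz(cm,uv,z):
    o,d=ray(cm,uv); return o+d*(z-o[2])/d[2]
def proj(cm,X):
    K,k1,M=cm
    p=np.linalg.inv(M)@np.append(X,1); a=np.array([p[0],-p[1]])/-p[2]
    a=a*(1+k1*(a@a)); return K[:2,:2]@a+K[:2,2]
def tri(L):
    A=0;b=0
    for o,d in L:
        d=d/np.linalg.norm(d);P=np.eye(3)-np.outer(d,d);A=A+P;b=b+P@o
    return np.linalg.solve(A,b)
def snap(name,fn,crop=None,s=1):
    cm=cam(name); im=vision.grab_frame(name)
    o=im if crop is None else im[crop[1]:crop[3],crop[0]:crop[2]]
    cv2.imwrite("pics/"+fn,cv2.resize(o,None,fx=s,fy=s,interpolation=cv2.INTER_CUBIC)[:,:,::-1]); return cm,im
E
python3 - <<'E'
from h import *
w=cam("wrist"); s=cam("scene"); d=cam("side")
print("cap",atz(w,(286,117),.042),"scene",atz(s,(274,182),.042),"side",atz(d,(245,234),.042))
print("stud",atz(w,(202,333),.081),"scene",atz(s,(197,214),.081),"side",atz(d,(329,189),.081))
im=cv2.imread("pics/wrist0.png");cv2.imwrite("pics/c1.png",cv2.resize(im[40:200,240:500],None,fx=3,fy=3))
im=cv2.imread("pics/scene0.png");cv2.imwrite("pics/c2.png",cv2.resize(im[150:300,150:350],None,fx=4,fy=4))
E
```

```text
cap [0.58098217 0.05567003 0.042     ] scene [0.57877404 0.05419463 0.042     ] side [0.57461071 0.06178791 0.042     ]
stud [ 0.48731718 -0.18464678  0.081     ] scene [ 0.48872717 -0.21426216  0.081     ] side [ 0.47605566 -0.19698321  0.081     ]
```

View pics/c1.png

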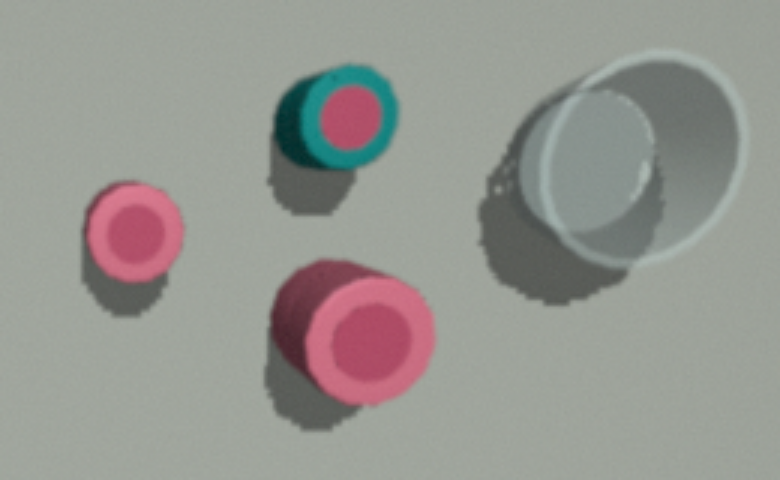

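View pics/c2.png

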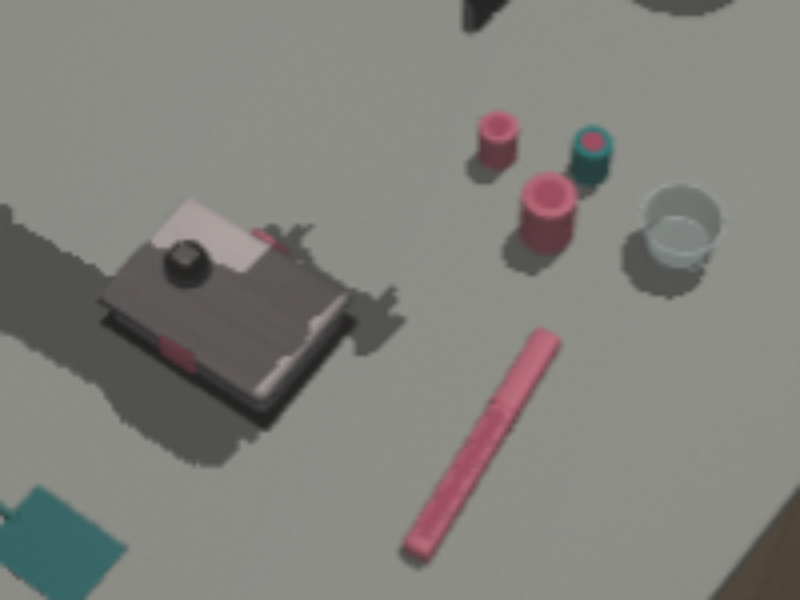

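The crops confirm the choice: the small pink cap is at wrist (285,117) and scene (274,182), and it is clearly smaller than the pink one beside it. Next is a close look at the stud and at the cap.

```bash
python3 - <<'E'
from h import *
w=cam("wrist"); print("big",atz(w,(362,152),.055),"turq",atz(w,(357,79),.05))
robot.move_to([0.487,-0.255,0.24],[180,0,90])
cm,im=snap("wrist","w_stud.png")
print([(round(d['p'],2),[round(x) for x in d['rect']]) for d in recognise("tin","wrist")],proj(cm,[.487,-.19,.081]))
np.save("cm_stud.npy",cm[2])
robot.move_to([0.58,0.0,0.22],[180,0,90])
cm,im=snap("wrist","w_cap.png")
print([(round(d['p'],2),[round(x) for x in d['rect']]) for d in recognise("cap","wrist")])
np.save("cm_cap.npy",cm[2]);print(robot.current_time_s(),robot.current_tool_pos())
E
```

```text
big [0.65904337 0.02173125 0.055     ] turq [0.64847956 0.0925363  0.05      ]
[(0.75, [283, 130, 173, 129])] [254.62588764 113.0432899 ]
[(0.96, [256, 117, 39, 38]), (0.91, [328, 74, 41, 42]), (0.57, [338, 152, 59, 53])]
2.8833 [ 0.57993174 -0.00316374  0.22024724]
```

View pics/w_stud.png

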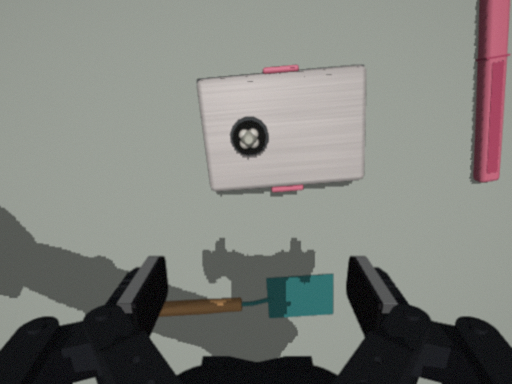

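View pics/w_cap.png

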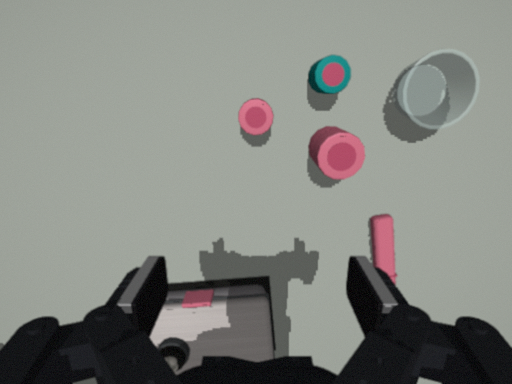

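In w_stud the stud (white cross-shaped top) is at about (250,138), inside the black seal. In w_cap the small pink cap's top is at (256,117).

```bash
python3 - <<'E'
from h import *
im=cv2.imread("pics/w_stud.png");c=im[100:180,210:290]
cv2.imwrite("pics/c3.png",cv2.resize(c,None,fx=7,fy=7,interpolation=cv2.INTER_CUBIC))
K=vision.calibration("wrist")
S=(K["mtx"],K["k1"],np.load("cm_stud.npy"));C=(K["mtx"],K["k1"],np.load("cm_cap.npy"))
g=cv2.cvtColor(c,cv2.COLOR_BGR2GRAY);n,l,st,ce=cv2.connectedComponentsWithStats((g<70).astype(np.uint8))
i=1+np.argmax(st[1:,4]);print(st[i]);cen=st[i][:2]+st[i][2:4]/2-.5+[210,100];print("seal",cen,atz(S,cen,.066))
m=(g>90)&(cv2.drawContours(np.zeros_like(g),[cv2.convexHull(np.argwhere(l==i)[:,::-1].astype(np.int32))],-1,1,-1)>0)
n2,l2,s2,c2=cv2.connectedComponentsWithStats(m.astype(np.uint8));
for j in range(1,n2):
    if s2[j][4]>10: print("white",c2[j]+[210,100],s2[j],atz(S,c2[j]+[210,100],.079))
im=cv2.imread("pics/w_cap.png");h=cv2.cvtColor(im,cv2.COLOR_BGR2HSV)
for v in (60,130):
  m=((h[...,0]>160)&(h[...,1]>80)&(h[...,2]>v)).astype(np.uint8)[90:145,230:285]
  n,l,st,ce=cv2.connectedComponentsWithStats(m);i=1+np.argmax(st[1:,4]);print(st[i],ce[i]+[230,90],atz(C,ce[i]+[230,90],.042),atz(C,(256,117),.042))
print(proj(S,[.487,-.19,.081]),proj(S,[.487,-.2,.081]))
E
```

```text
[ 22  18  36  38 717]
seal [249.5 136.5] [ 0.48209415 -0.21253824  0.066     ]
white [248.55238095 137.57142857] [ 29  28  20  20 315] [ 0.48149247 -0.21179291  0.079     ]
[  9   9  34  36 980] [255.31938776 116.55612245] [0.57946569 0.05531219 0.042     ] [0.58010678 0.05490208 0.042     ]
[  9   9  34  36 980] [255.31938776 116.55612245] [0.57946569 0.05531219 0.042     ] [0.58010678 0.05490208 0.042     ]
[254.62588764 113.0432899 ] [254.61277562 124.58823665]
```

View pics/c3.png

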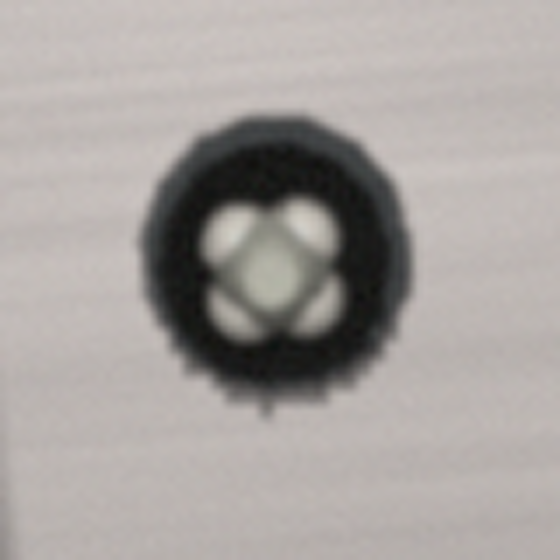

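```bash
python3 - <<'E'
from h import *
R=[180,0,0]
for p in ([.58,.0553,.12],[.58,.0553,.028],[.482,-.213,.15],[.482,-.213,.085]): print(robot.inverse_kinematics(p,R))
robot.move_to([.58,.0553,.13],R); fingers.gripper_to(0.75,60)
robot.pause(.3); print(robot.current_tool_pos())
print(robot.line_to([.58,.0553,.028],velocity=.08,f_stop=8)); robot.pause(.3)
print(robot.current_tool_pos()); snap("wrist","g0.png")
fingers.gripper_to(0,60); robot.pause(.2)
print(robot.current_finger_gap(),robot.current_tool_pos(),robot.current_contact_force())
robot.line_to([.58,.0553,.15],velocity=.12); robot.pause(.3)
print(robot.current_finger_gap(),robot.current_contact_force(),robot.current_time_s())
snap("wrist","g1.png"); snap("side","g2.png",(150,100,400,260),3)
E
```

```text
[-18.7342126   27.72165145  16.26525696  92.23408121  -8.54486771
  61.26714808 -90.12140986]
[-18.08823192  34.15676825  15.45176818  96.81657412 -11.17190329
  50.53866396 -88.04985485]
[  5.01740676  20.22809305  21.80118784  99.34390648  -8.36058043
  62.02308861 -60.46629768]
[  5.81746715  24.71373468  21.07682424 103.46027612 -10.74040645
  53.78265663 -58.49253503]
[0.57998998 0.05529386 0.12999348]
False
[0.58015827 0.05534556 0.02824143]
0.3794575253191012 [0.58034834 0.05526298 0.02826672] [0.84622299 0.91041003 2.08618969]
0.3814586894326264 [-0.56077355 -0.851051    0.2526074 ] 8.7417
```

View pics/g1.png

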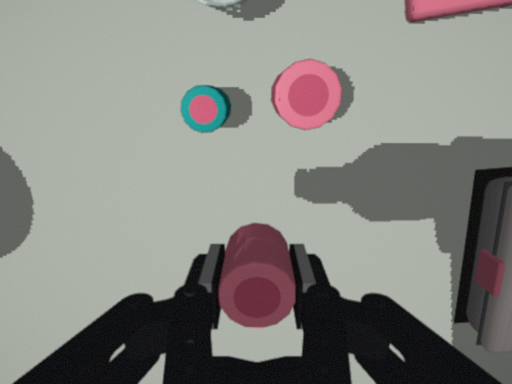

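View pics/g2.png

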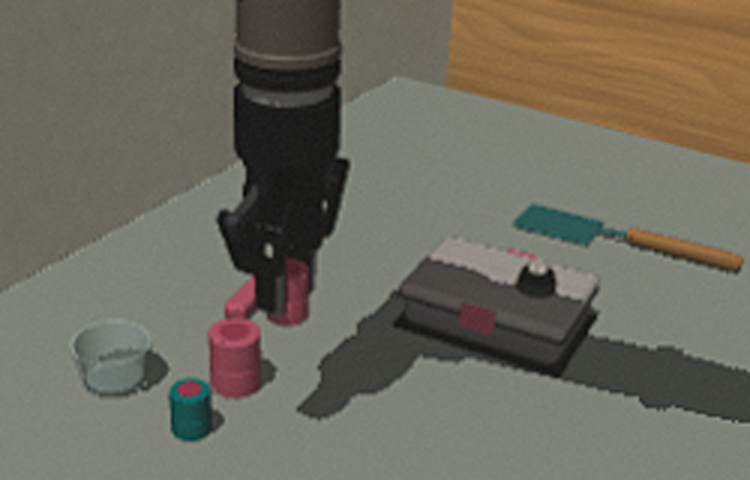

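The cap is held upright between the pads (its top at wrist (257,297)) and the neighbours haven't moved. Next I measure the stud again with the arm settled, in this same wrist orientation.

```bash
python3 - <<'E'
from h import *
cm=cam("wrist"); print("cap top in hand, offset:",atz(cm,(257,297),robot.current_tool_pos()[2]+.014)-robot.current_tool_pos())
R=[180,0,0]
robot.line_to([.56,-.0,.2],velocity=.3)
robot.move_to([.41,-.213,.2],R); robot.pause(.4)
cm,im=snap("wrist","s1.png"); print(robot.current_tool_pos(),robot.current_time_s())
np.save("cm_s1.npy",cm[2]); u=proj(cm,[.482,-.213,.0725]); print(u)
x,y=[int(v) for v in u]
cv2.imwrite("pics/s1c.png",cv2.resize(im[y-40:y+40,x-40:x+40],None,fx=7,fy=7,interpolation=cv2.INTER_CUBIC)[:,:,::-1]); print(x-40,y-40)
for z in (.066,.0725,.081): print(proj(cm,[.482,-.213,z])-[x-40,y-40])
E
```

```text
cap top in hand, offset: [-0.00081671 -0.00113939  0.014     ]
[ 0.41023995 -0.21275833  0.19997002] 10.7167
[256.04567156 105.60466912]
216 65
[40.06110605 40.27724099]
[40.04567156 40.60466912]
[40.02427019 41.05868684]
```

View pics/s1c.png

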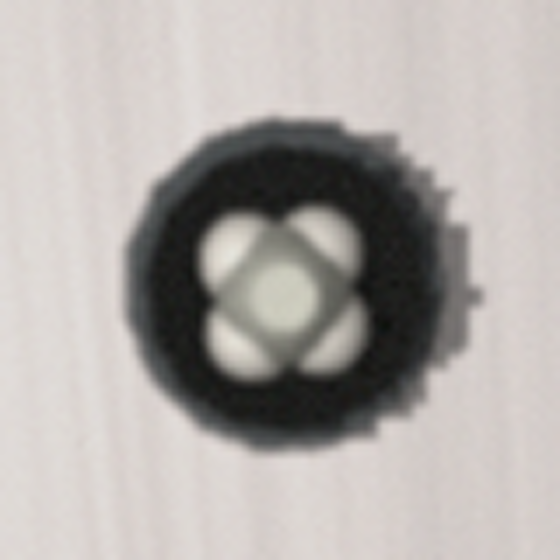

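View pics/s1.png

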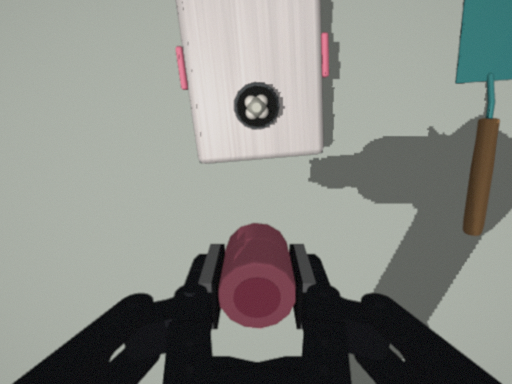

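Seen from yaw 0, the stud tip is at (255.9,107.1). That gives a stud axis of about (0.4815,-0.213), and allowing for the measured in-hand offset, a TCP target of (0.482,-0.2122). I'll descend in steps and log the force.

```bash
python3 - <<'E'
from h import *
x,y=.482,-.2122
robot.line_to([x,y,.16],velocity=.15); 
robot.line_to([x,y,.113],velocity=.08,f_stop=6); robot.pause(.3)
print(robot.current_tool_pos(),robot.current_contact_force())
snap("side","p0.png",(270,130,390,250),5); snap("scene","p0s.png",(150,160,270,280),5)
for z in (.106,.102,.100,.098):
    st=robot.line_to([x,y,z],velocity=.03,f_stop=25); robot.pause(.1)
    print(z,st,robot.current_tool_pos().round(4),robot.current_contact_force().round(1),round(robot.current_finger_gap(),3),robot.current_time_s())
    if st: break
snap("side","p1.png",(270,130,390,250),5)
E
```

```text
[ 0.48232464 -0.21233138  0.11344416] [-1.42528878e+00  8.83798649e-04 -1.80099967e-01]
0.106 False [ 0.482  -0.2122  0.1059] [ 0.6  0.1 -0.2] 0.381 13.0417
0.102 False [ 0.4819 -0.2123  0.1022] [-0.8  0.5  3.4] 0.381 13.425
0.1 False [ 0.4819 -0.2122  0.0999] [-1.8  0.1  3.1] 0.383 13.775
0.098 False [ 0.4818 -0.2121  0.0969] [ 1.3 -1.  -6.4] 0.378 14.125
```

View pics/p0.png

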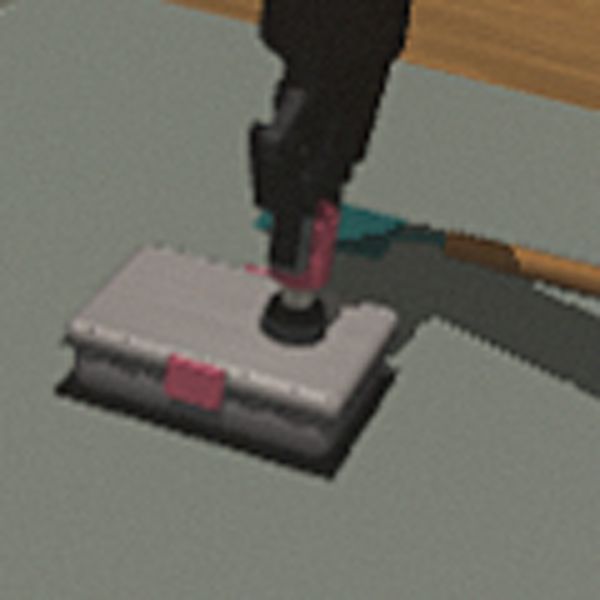

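View pics/p1.png

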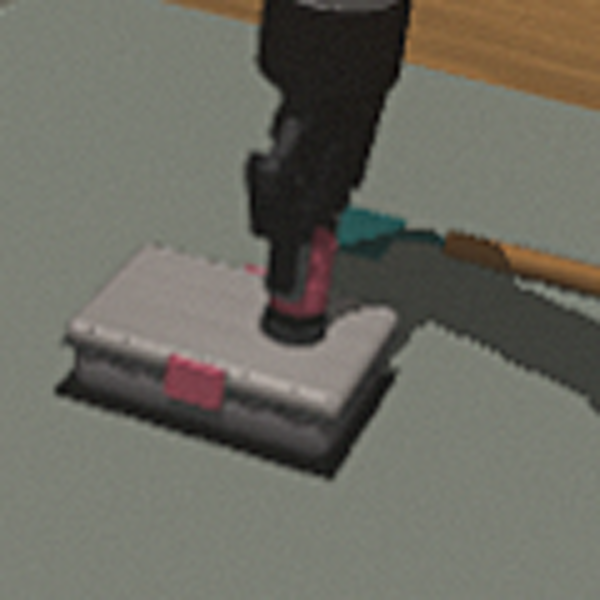

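The cap is threaded on the stud, and the force dropped at about the click height. I press on now.

```bash
python3 - <<'E'
from h import *
x,y=.482,-.2122
for z in (.096,.094,.0925,.0915,.0912):
    st=robot.line_to([x,y,z],velocity=.03,f_stop=30); robot.pause(.3)
    print(z,st,robot.current_tool_pos().round(4),robot.current_contact_force().round(1),round(robot.current_finger_gap(),3),robot.current_time_s())
    if st: break
cm,_=snap("wrist","q1w.png");snap("side","q1.png",(270,130,390,250),5)
print(proj(cm,[x,y,.092+.014]))
E
```

```text
0.096 False [ 0.4818 -0.2122  0.0958] [ 1.  -0.9 -5.9] 0.379 14.725
0.094 False [ 0.482  -0.2122  0.0944] [-3.7  1.2  4.6] 0.377 15.275
0.0925 False [ 0.4822 -0.2123  0.0931] [-2.   0.5  7.7] 0.377 15.825
0.0915 False [ 0.4822 -0.2123  0.0923] [-3.2  0.7  8. ] 0.375 16.375
0.0912 False [ 0.4822 -0.2123  0.092 ] [-3.4  1.7  8.2] 0.378 16.925
[254.0744918  295.70482638]
```

View pics/q1.png

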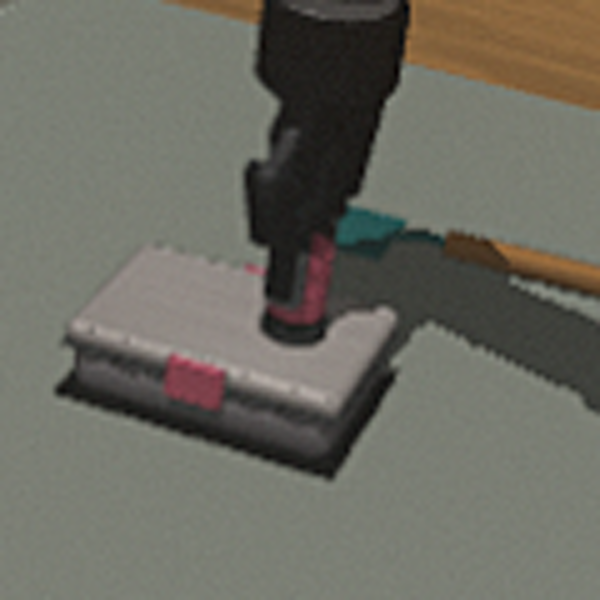

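View pics/q1w.png

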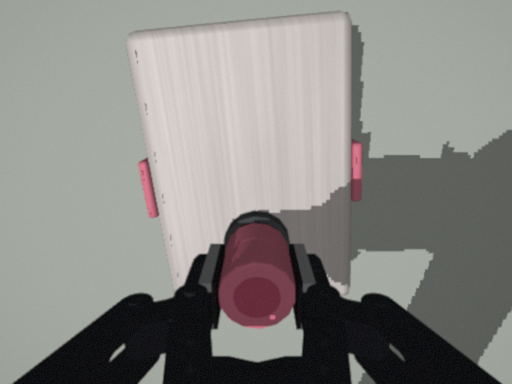

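```bash
python3 - <<'E'
from h import *
x,y=.482,-.2122
for z in (.0904,.0898):
    st=robot.line_to([x,y,z],velocity=.03,f_stop=30); robot.pause(.8)
    print(z,st,robot.current_tool_pos().round(4),robot.current_eef_rot().round(2),robot.current_contact_force().round(1),round(robot.current_finger_gap(),3),robot.current_time_s())
cm,a=snap("wrist","r1.png",(200,200,320,340),4);snap("side","r2.png",(270,130,390,250),5);snap("scene","r3.png")
E
```

```text
0.0904 False [ 0.4822 -0.2123  0.0914] [-1.7999e+02 -4.0000e-02  0.0000e+00] [-3.5  1.6  8.1] 0.377 18.075
0.0898 False [ 0.4823 -0.2123  0.0909] [-1.7999e+02 -5.0000e-02 -0.0000e+00] [-4.4  1.2 10.1] 0.378 19.125
```

View pics/r1.png

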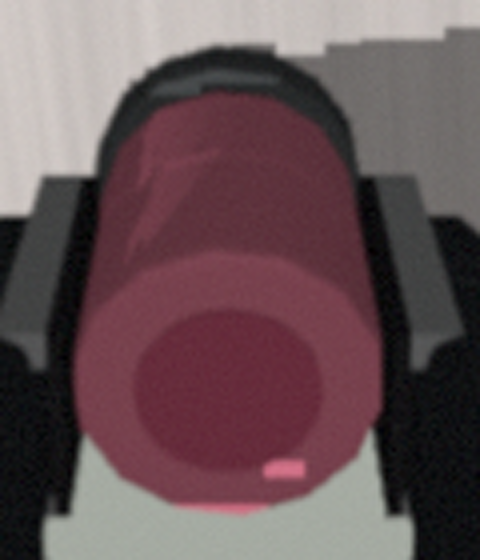

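View pics/r3.png

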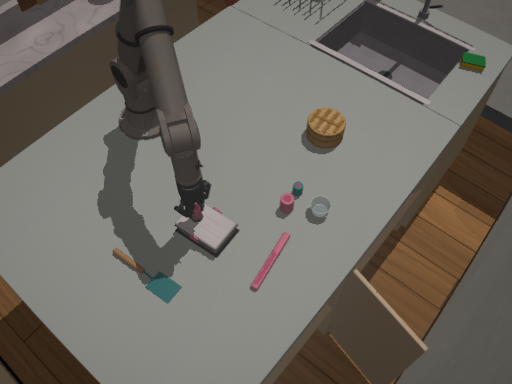

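View pics/r2.png

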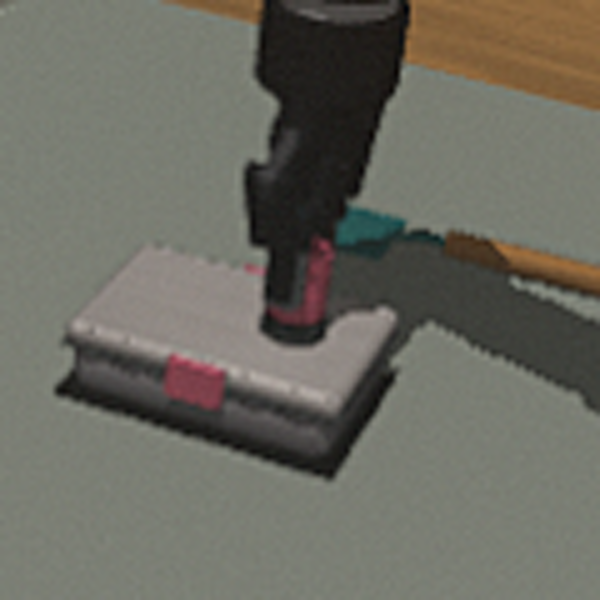

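```bash
python3 - <<'E'
from h import *
f=[]
for i in range(8):
    f.append(robot.current_contact_force()); robot.pause(.1)
print(np.mean(f,0).round(2),np.std(f,0).round(2),robot.current_tool_pos().round(4))
snap("wrist","t1.png")
a=cv2.imread("pics/s1.png");
for n in ("q1w","t1"):
    b=cv2.imread(f"pics/{n}.png")
    for nm,(y0,y1,x0,x1) in {"top":(262,332,214,300),"fing":(240,330,120,215)}.items():
        g=lambda i:cv2.createCLAHE(3).apply(cv2.cvtColor(i[y0:y1,x0:x1],cv2.COLOR_BGR2GRAY)).astype(np.float64)
        print(n,nm,cv2.phaseCorrelate(g(a),g(b),cv2.createHanningWindow((x1-x0,y1-y0),cv2.CV_64F)))
for z in (.014,.015,.016): 
    cm=cam("wrist");print(z,proj(cm,robot.current_tool_pos()+[0,0,z]))
E
```

```text
[-4.04  1.29  9.47] [0.4  0.7  0.32] [ 0.4822 -0.2123  0.0909]
q1w top ((0.007939275326222628, -0.14190464041345052), 0.9261534161147315)
q1w fing ((0.03291677767139589, -0.21551466280508436), 1.112100029436064)
t1 top ((-0.07699801105123782, 0.1806397381599254), 0.9705728231213312)
t1 fing ((0.037210312238023846, -0.14752854078354716), 1.14917634795631)
0.014 [254.29662806 295.34095928]
0.015 [254.27907934 296.79880702]
0.016 [254.26127979 298.27758255]
```

```bash
python3 - <<'E'
from h import *
workorder.close_job(); print(robot.current_time_s(),robot.current_contact_force())
E
```

```text
the job is handed in; nothing more can be done
the job is handed in; nothing more can be done
```

I gripped the small pink cap (not the larger pink or the turquoise look-alike), lifted it and pressed it onto the stud until it clicked. I handed the job in at about 20 s with the fingers still gripping it and pushing down. No verdict is reported, and the reading I tried after hand-in was refused.

**Click:** I saw it only as a change in force. The force on the fingers went from about +3 N to -6 N near the expected click height, then rose again as the seal compressed.

**Seal:** With the cap's grip height taken as fixed, the tool height puts the seal about 4.9 mm down. The steady upward force of 9.5 N suggests about 4.3 mm. The two disagree slightly, but both are above the required 3 mm.

**Cap:** It looks upright on the stud, and the tool is tilted by only 0.05°. In the wrist pictures it slipped about 0.2 mm in the fingers. There is a steady sideways force of about 4 N, so it may be off-centre by a small amount; my stud measurements agreed to about 1 mm.

**Other things:** The ramekin, chopstick case, spatula and steamer look unmoved in the last overview picture. I checked that by eye and did not measure it.

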